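Set the stop and clamp a bar in the collet fixture

TASK

Set up the bar in the bench collet fixture: turn the wing knob of the depth-stop turret exactly two clicks clockwise (seen from above), then take the slim round bar from the stock rack, feed it into the open collet until its end rests against the stop screw, and swing the collet lever down fully to clamp it. Let go of everything at the end; leave the square bar and the thick round bar lying in the rack and do not disturb the other things on the bench.

Things in the scene. Friction and masses are not known exactly. Their poses are not given: they have to be found in the camera images.
- collet_fixture: Collet fixture, bolted down: base 168 x 94 x 12 mm with a grey headstock (64 mm wide, 60 mm long, top 106 mm above the bench) and behind it a turret of stop screws with a wing knob. Origin on the bench under the collet's mouth; x is the feeding direction (into the collet, towards the turret), y left seen along x, z up. Turret axis: vertical, at x = 106 mm.
- collet_mouth (a point): Centre of the collet's mouth (56 mm steel nose ring), on the level bore axis 75 mm above the bench; same axes as the fixture (x into the collet). Open, its four flat jaws stand 9.5 mm from the axis (at 45 degrees to the level), from 7 to 47 mm behind the mouth; a taper in front of them opens to 14 mm from the axis. The bore is open at the back, towards the stop screws.
- stop_turret (a joint): Turret angle, 0 at the start station, positive clockwise from above. Spring detents every 36 degrees, at 0, 0.628, 1.257, 1.885 rad; about 0.1 N m carries it over a click, then it snaps in. The stop screw pointing to the collet (8 mm thick, at bore height) reaches 40, 33, 26 or 19 mm from the axis at clicks 0, 1, 2, 3, so a bar goes in 66, 73, 80 or 87 mm from the mouth.
- knob_grip (a point): Grip point on the turret's black wing knob, on the turret axis, 114 mm above the bench. The wing is an upright plate 46 mm long (this frame's x), 13 mm wide (y), 27 mm high; its top is 12 mm above this point, the disc under it 15 to 24 mm below. At click 0 x is the feeding direction; the frame turns with the knob. A white line marks the wing's end over the stop screw in use.
- collet_lever (a joint): Lever on the fixture's left (+y) side: 0 open (leans 35 degrees back from upright, towards the turret), 0.925 rad fully closed at its end stop, nearly level, pointing back beside the turret. It turns about the level line parallel to the fixture's y through x = 30 mm, 75 mm above the bench. Friction of 0.2 N m holds it where left. It closes the jaws, gripping a 16 mm bar over its last fifth.
- lever_grip (a point): Middle of the black sleeve (16 mm thick, 46 mm long, level, along the fixture's y) that sticks out sideways at the lever's end, 85 mm from its pivot line and 77 mm left of the bore axis. About 145 mm above the bench when open, 78 mm when closed. Push it down and back from above.
- round_bar: The slim round aluminium bar, 16 mm diameter, 140 mm long, 0.08 kg; origin at its middle, x along the bar (either end may go first). It lies level in one of the rack's three V cradles, its axis 56 mm above the bench.
- square_bar: A square aluminium bar, 18 x 18 x 140 mm, lying on edge in another V cradle; origin at its middle, x along the bar. Stays there.
- thick_bar: A thick round aluminium bar, 24 mm diameter, 140 mm long, in another V cradle; origin at its middle, x along the bar. Stays there.
- stock_rack: Grey stock rack, fixed to the bench: base 128 x 130 x 8 mm with two cross walls (14 mm thick, at 54 mm either side of the middle), each with three V cradles 50 mm apart whose sides rise to 61 mm. Origin under its middle on the bench, x along the bars. Between rack and fixture, farther back, stands a bench centrifuge with its clear lid open, up to 0.23 m high: pass above it.
- cuvette_box: White carton 60 x 100 x 32 mm lying loose between rack and fixture; origin under its middle.
- microplate_2: White microplate 128 x 86 x 15 mm, loose, left of the fixture; origin under its middle.
- timer: Flat dark bench timer 62 x 62 x 17 mm, loose, behind the fixture; origin under its middle.

How it is judged:
By the outcome, as a careful person would: the job done as asked, in the order asked, and still so for the second after the job is handed in, with the robot touching nothing.
It also fails if it takes over 69 s, if anything falls off the work surface, if the arm or the gripper's body presses on something with over 40 N, if the wrist force passes 120 N, or if a joint passes its speed limit or range.

ROBOT

A 6-joint arm with a two-finger parallel gripper is mounted at the origin on a cart in front of the work surface, level with it; the furniture and walls round the work are solid. World frame = base frame: x ahead of the robot, y to its left, z up, the work surface at z = 0. Lengths are in m, angles in rad, forces in N, time in s.
With the tool pointing down it reaches from about 0.35 to 0.875 m from the base axis. Payload 4.2 kg.
Tool frame: the origin (TCP) lies on the centre line of the jaws, within the pads' length; the fingertips stand bot.nose_length ahead of it and the grasp point (between the pads) is the TCP (bot.nose_length is the distance from the TCP to the fingertips, in m); z points along the fingers, y is the direction in which the jaws open and shut (so a half turn about z gives the same grasp; the last joint's range is limited). The gripper opens to 87 mm and grips with 3 to 60 N. Pads are 19 mm wide; open, the fingers measure 117 mm over their backs; the gripper's body (75 mm by 190 mm) begins 51 mm behind the grasp point.
Start: joints at [1.433, 0.385, 0.008, 0, -1.194, -0.259], TCP at [0.242, 0.576, 0.242] pointing down, gripper open.
Joint ranges: [-3.14, 3.14], [-1.21, 2.06], [-1.07, 1.41], [-3.16, 2.05], [-2.99, -0.16], [-3.1, 3.1]. Speed limits (rad/s): [2.79, 2.79, 3.14, 3.14, 3.14, 3.14].

INTERFACE

Orientations are given as a unit quaternion [x, y, z, w].
In Python, from rig import bot, get_image, calibration, job gives the robot as it stands. The module is installed in compiled form; this text tells all that it offers.
- The arm moves only by the tool jog_arm, never from a script. Its argument "motion" is a list that holds one entry, the list of rows, each a list of 7 numbers: the shift along the tool's x, y, z in mm, then the turn, a rotation vector about the tool's x, y, z in degrees, then the closure, from 0 (fully open) to 1 (shut). A call has 1 to 10 rows; each row is the pose to reach, as a shift and turn from the pose commanded when the call began, along the tool's axes at that moment; what a row does not reach only later rows make up. A row lasts 1/8 s, in which the tool goes at most 62.5 mm and 10.7 degrees, less where a joint would pass 70% of its speed; a pose out of reach is approached as far as the arm can. A call with a gripper value outside its range is refused whole. The fingers move at their own pace and stop on an object; the grip force is fixed at half the most. Time passes only in rows, so rows that repeat a pose let the fingers close. It gives the time, the measured TCP pose, the force and the opening at its end, in the units of the state.
- bot.get_state(): the state, without advancing time (a new reading comes with each control period).
- get_image(name): name is "side" or "top"; returns the picture (420x560x3 uint8, red, green, blue); there is no depth.
- calibration(name): a dict with "fx", "fy", "cx", "cy" (pixels), "R" (3x3) and "t" (3): a world point X has camera coordinates R X + t. Camera axes: x right, y down, z forward; pixel columns grow to the right and rows downward; lengths in m; the calibration is good to about 2 mm. A picture is of the moment at which its call begins. calibration takes no time and is no camera call.
- job.job_done(): hands the job in, once; it reports no verdict.
The state is a dict: "time": time; "joint_pos": joint angles; "qd": joint speeds; "effort": joint torques, N m; "tool_pos": TCP position; "orientation": TCP orientation; "force": force on the tool from outside, world axes, zero at the start; "wrist_torque": the same for the moment, N m; "grip_width": finger opening in m.
Only numpy, scipy, OpenCV 4.12 (cv2) and the standard library are available. Lean on these libraries where they do the work, as an engineer would, in place of code of your own. Each camera call takes 0.05 s, during which the arm holds its last target. There are 200 camera calls.

## Working session

There is one attempt and no reset: what is moved stays moved. The work goes in short steps, Python scripts to look and compute and a tool call to move; the robot and the scene stay as the last step left them, time stands still between calls to the robot, and variables do not carry over. Pictures are saved under pics/ and viewed, about 8 in all and at most 12, crops included, and the job is handed in when it is done.

Besides the shell and the picture viewer there is one more tool, called after "Emit:" as name([rows], argument=value, ...), one row to a line, values as JSON. jog_arm: Moves the arm, as the interface text tells. Its arguments: {"type":"object","properties":{"motion":{"type":"array"}},"required":["motion"]}

```bash
mkdir -p pics
python3 - <<'E'
from rig import bot,get_image,calibration
import cv2,numpy as np
for n in("side","top"):
    c=calibration(n);print(n,c)
    R=np.array(c["R"]);print("cam",-R.T@np.array(c["t"]))
    cv2.imwrite(f"pics/{n}0.png",cv2.cvtColor(get_image(n),cv2.COLOR_RGB2BGR))
print(bot.get_state(),bot.nose_length)
E
```

```text
side {'fx': 525.5591701778775, 'fy': 525.5591701778775, 'cx': 280.14176311539796, 'cy': 210.55610127535522, 'R': array([[-0.9985666 , -0.05222494, -0.0117179 ],
       [-0.02286054,  0.61411058, -0.78888883],
       [ 0.04839575, -0.78749016, -0.6144242 ]]), 't': array([ 0.53709609, -0.01985011,  1.52514769])}
cam [0.46206176 1.24127877 0.92772176]
top {'fx': 405.88228146007606, 'fy': 405.88228146007606, 'cx': 278.04683098171256, 'cy': 214.4892174741223, 'R': array([[ 0.00209632, -0.99952518,  0.03074122],
       [-0.99542632, -0.00502184, -0.09540036],
       [ 0.09550944, -0.03040063, -0.99496419]]), 't': array([0.19769381, 0.51689451, 1.06203039])}
cam [0.41268204 0.23248209 1.09991678]
{'time': 0.1, 'joint_pos': array([ 1.43258913e+00,  3.85471965e-01,  6.76444622e-03, -4.48116429e-04,
       -1.19402789e+00, -2.58632772e-01]), 'qd': array([-0.00039336, -0.0026747 ,  0.00298503, -0.00068247, -0.00107669,
       -0.00185851]), 'effort': array([-7.37203254e-05, -3.91688526e+01,  1.87935501e+01,  4.23192590e+00,
        1.34804577e-02, -6.97697396e-05]), 'tool_pos': array([0.24133192, 0.57597361, 0.24057243]), 'orientation': array([ 9.80362480e-01, -1.97201482e-01, -1.49541505e-04,  9.80316037e-04]), 'force': array([-0.31505264,  0.33759703,  1.14182058]), 'wrist_torque': array([ 0.03615065, -0.00169337,  0.02268999]), 'grip_width': 0.08671786940628029} 0.019
```

View pics/top0.png

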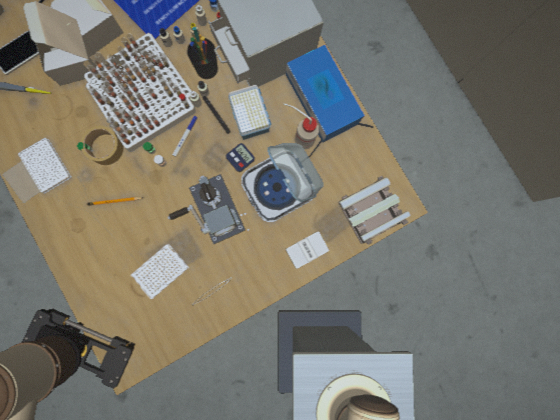

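View pics/side0.png

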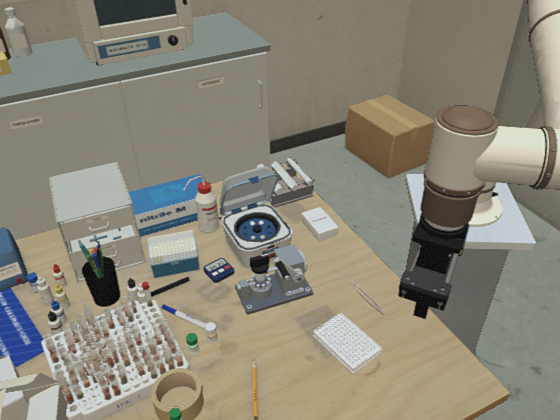

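The top view shows the fixture at about (217,210), the rack at (375,210), the centrifuge at (280,185), the carton at (308,250). I'll look at enlarged crops.

Run:
```python
import cv2,numpy as np
t=cv2.imread("pics/top0.png");s=cv2.imread("pics/side0.png")
a=cv2.resize(t[165:250,160:260],None,fx=4,fy=4,interpolation=cv2.INTER_CUBIC)
b=cv2.resize(t[165:250,330:430],None,fx=4,fy=4,interpolation=cv2.INTER_CUBIC)
c=cv2.resize(s[235:320,225:325],None,fx=4,fy=4,interpolation=cv2.INTER_CUBIC)[:260]
c=cv2.resize(s[240:315,225:325],None,fx=4,fy=4,interpolation=cv2.INTER_CUBIC)[:260]
d=cv2.resize(s[145:210,240:340],None,fx=4,fy=4,interpolation=cv2.INTER_CUBIC)[:260]
cv2.imwrite("pics/crop1.png",np.vstack([np.hstack([a,b]),np.hstack([c,d])]))
```

```text
(no output)
```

View pics/crop1.png

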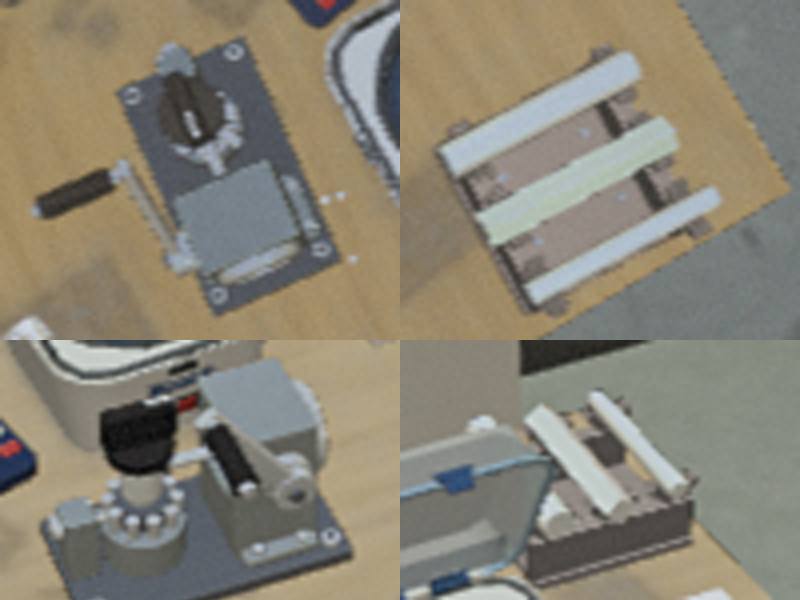

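Crops: plate corners in the top view are about (189.5,188), (221,174.5), (245,230.5), (213,244), with the knob near (208,192). The rack holds the thick bar farthest from the robot, then the square bar (ridged). The slim bar is nearest the robot, running (365,238)–(409,214).

```bash
cat > h.py <<'E'
import numpy as np,cv2
from rig import bot,get_image,calibration
from scipy.spatial.transform import Rotation as Ro
def ray(n,uv,z):
    c=calibration(n);R=np.array(c["R"]);o=-R.T@np.array(c["t"])
    d=R.T@np.array([(uv[0]-c["cx"])/c["fx"],(uv[1]-c["cy"])/c["fy"],1]);return o+d*(z-o[2])/d[2]
def proj(n,X):
    c=calibration(n);p=np.array(c["R"])@np.array(X)+np.array(c["t"]);return np.array([c["fx"]*p[0]/p[2]+c["cx"],c["fy"]*p[1]/p[2]+c["cy"]])
def go(pos,yaw=None):
    """tool-frame shift mm / turn deg from measured pose to world pos, tool down with tool-y at world angle yaw (mod pi)"""
    s=bot.get_state();R=Ro.from_quat(s["orientation"])
    sh=R.inv().apply(np.array(pos)-s["tool_pos"])*1e3;best=None
    if yaw is not None:
        for k in(0,np.pi):
            y=np.array([np.cos(yaw+k),np.sin(yaw+k),0]);z=np.array([0,0,-1.]);x=np.cross(y,z)
            T=Ro.from_matrix(np.c_[x,y,z]);r=(R.inv()*T).as_rotvec(degrees=True)
            print("turn",r.round(1),"-> shift",sh.round(1))
    else:print("shift",sh.round(1))
    print("t",s["time"],"pos",s["tool_pos"].round(4),"F",s["force"].round(1),"w",round(s["grip_width"],4),"j6",s["joint_pos"][5].round(2),"euler",R.as_matrix()[:,1].round(3))
E
python3 - <<'E'
from h import *
t=cv2.imread("pics/top0.png");hsv=cv2.cvtColor(t,cv2.COLOR_BGR2HSV)
P=[ray("top",p,.012)[:2] for p in[(189.5,188),(221.25,174.5),(245,230.5),(213.25,243.75)]]
print("plate",np.round(P,4),[np.linalg.norm(P[i]-P[(i+1)%4]).round(4) for i in range(4)],np.mean(P,0))
for i,j in((3,0),(2,1)):d=P[j]-P[i];print("yaw",np.degrees(np.arctan2(d[1],d[0])))
# headstock top corners from crop
H=[ray("top",(160+a/4,165+b/4),.106)[:2] for a,b in[(173,194),(268,161),(303,233),(195,262)]]
print("head",np.round(H,4),[np.linalg.norm(H[i]-H[(i+1)%4]).round(4) for i in range(4)])
# black knob mask
m=((hsv[...,2]<75)).astype(np.uint8);m2=m*0;m2[178:206,198:222]=m[178:206,198:222]
ys,xs=np.nonzero(m2);print("knob px",xs.mean(),ys.mean(),len(xs),ray("top",(xs.mean(),ys.mean()),.115))
# bars: bright
roi=(slice(170,248),slice(335,418))
b=np.zeros_like(m);b[roi]=(hsv[...,2][roi]>185)&(hsv[...,1][roi]<60)
cs,_=cv2.findContours(b,0,cv2.CHAIN_APPROX_NONE)
for c in cs:
    if cv2.contourArea(c)<60:continue
    r=cv2.minAreaRect(c);q=np.array([ray("top",p,.058)[:2] for p in cv2.boxPoints(r)])
    e=sorted([(np.linalg.norm(q[1]-q[0]),q[1]-q[0]),(np.linalg.norm(q[2]-q[1]),q[2]-q[1])],key=lambda a:a[0])
    print("bar",np.round(r[0],1),ray("top",r[0],.06).round(4),[round(x[0],4) for x in e],np.degrees(np.arctan2(e[1][1][1],e[1][1][0]))%180)
E
```

```text
plate [[0.5876 0.4379]
 [0.6251 0.3533]
 [0.4736 0.2877]
 [0.438  0.3717]] [np.float64(0.0926), np.float64(0.1651), np.float64(0.0913), np.float64(0.1636)] [0.53106825 0.36264934]
yaw 23.89010209198386
yaw 23.435456937311848
head [[0.5096 0.3853]
 [0.5303 0.3276]
 [0.486  0.3057]
 [0.468  0.3711]] [np.float64(0.0612), np.float64(0.0494), np.float64(0.0679), np.float64(0.0439)]
knob px 206.78645833333334 191.69270833333334 192 [0.56220067 0.37637562 0.115     ]
bar [385.5 225.5] [ 0.4852 -0.0778  0.06  ] [np.float64(0.0112), np.float64(0.1361)] 117.52730363795615
bar [374.1 209.4] [ 0.527  -0.0489  0.06  ] [np.float64(0.0242), np.float64(0.1381)] 119.31232080300292
bar [364.9 192.4] [ 0.5716 -0.0257  0.06  ] [np.float64(0.0174), np.float64(0.137)] 117.99408180205052
```

Run:
```python
from h import *
yaw=np.radians(23.7);u=np.array([np.cos(yaw),np.sin(yaw),0]);n=np.array([-u[1],u[0],0])
O=np.array([.5311,.3626,0])-.072*u
print("mouth",O)
W=lambda x,y,z:O+x*u+y*n+np.array([0,0,z])
pts=[]
pts+=[(W(x,y,.012),(0,0,255)) for x in(-.012,.156) for y in(-.047,.047)]
pts+=[(W(0,.028*np.cos(a),.075+.028*np.sin(a)),(0,255,255)) for a in np.arange(0,6.28,.4)]
pts+=[(W(.106+x,y,.126),(0,255,0)) for x in(-.023,.023) for y in(-.0065,.0065)]
pts+=[(W(.079,y,.145),(255,0,255)) for y in(.054,.077,.1)]
pts+=[(W(.106,0,.126),(255,255,0))]
# rack bars
a=np.radians(118.2);ub=np.array([np.cos(a),np.sin(a),0]);nb=np.array([-ub[1],ub[0],0])
B=np.array([.4852,-.0778,.056])
Q=[(B+x*ub+y*nb,(0,0,255)) for x in(-.07,.07) for y in(-.008,.008)]+[(B+x*ub+np.array([0,0,.008]),(0,255,0)) for x in(-.07,0,.07)]
out=[]
for v,x0,y0 in(("top",160,165),("top",330,165),("side",225,238),("side",240,145)):
    im=cv2.imread(f"pics/{v}0.png")[y0:y0+75,x0:x0+100];im=cv2.resize(im,None,fx=4,fy=4,interpolation=cv2.INTER_CUBIC)
    for X,c in pts+Q:
        p=(proj(v,X)-[x0,y0]+.5)*4;cv2.circle(im,tuple(int(q) for q in p),2,c,-1)
    out.append(im)
cv2.imwrite("pics/ov.png",np.vstack([np.hstack(out[:2]),np.hstack(out[2:])]))
```

```text
mouth [0.46517229 0.33365976 0.        ]
```

View pics/ov.png

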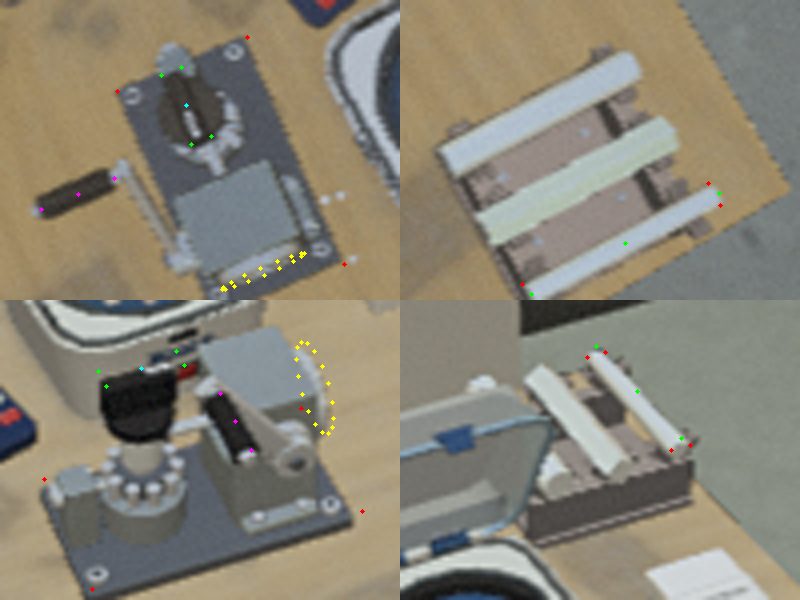

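The top view fits, but the side view disagrees over the fixture, growing with height (sleeve about 8 px, plate about 3 px). I'll test the calibration on other objects.

Run:
```python
from h import *
def tri(a,b):
    A=[];B=[]
    for n,(u,v) in(("top",a),("side",b)):
        c=calibration(n);R=np.array(c["R"]);t=np.array(c["t"])
        P=np.c_[R,t]
        x=(u-c["cx"])/c["fx"];y=(v-c["cy"])/c["fy"]
        for r in(x*P[2]-P[0],y*P[2]-P[1]):A.append(r[:3]);B.append(-r[3])
    s=np.linalg.lstsq(np.array(A),np.array(B),rcond=None)[0]
    return s.round(4),(proj("top",s)-a).round(1),(proj("side",s)-b).round(1)
T=cv2.imread("pics/top0.png");S=cv2.imread("pics/side0.png")
def cen(im,roi,f):
    y0,y1,x0,x1=roi;h=cv2.cvtColor(im,cv2.COLOR_BGR2HSV)[y0:y1,x0:x1].astype(int);m=f(h).astype(np.uint8)
    n,l,st,ce=cv2.connectedComponentsWithStats(m);k=1+np.argmax(st[1:,4]);return tuple(ce[k]+[x0,y0]),st[k,4]
w=lambda h:(h[...,2]>175)&(h[...,1]<45)
for nm,rt,rs,f in(("carton",(228,272,283,332),(200,242,298,342),w),("plate2",(240,302,126,192),(310,375,308,386),w),
  ("timer",(140,172,222,258),(254,284,200,236),lambda h:h[...,2]<110),):
    a,na=cen(T,rt,f);b,nb=cen(S,rs,f);print(nm,np.round(a,1),na,np.round(b,1),nb,*tri(a,b))
# fixture points by eye
o=lambda x,y:(160+x/4-.5,165+y/4-.5)
q=lambda x,y:(225+x/4-.5,238+(y-300)/4-.5)
for nm,a,b in(("plL",o(118,92),q(42,495)),("plR",o(213,315),q(352,522)),("sleeve in",o(112,178),q(212,428)),("sleeve out",o(35,212),q(247,490)),("lever pivot",o(178,262),q(297,488))):print(nm,*tri(a,b))
print(tri((365,238.5),(240+685/4-100,145+(447-300)/4)),tri((409,214),(240+597/4-100,145+(350-300)/4)))
```

```text
carton [307.2 249.4] 805 [319.4 219.8] 544 [0.4237 0.1224 0.0257] [ 0.  -0.1] [0.1 0. ]
plate2 [159.1 271. ] 1462 [347.2 341.2] 2025 [0.3658 0.5139 0.007 ] [ 0.  -0.1] [0.1 0. ]
timer [238.9 158.4] 325 [219.2 271.9] 318 [ 6.738e-01  3.071e-01 -6.000e-04] [ 0.  -0.3] [0.4 0.1]
plL [0.5973 0.4282 0.0736] [-0.1 -7.2] [8.1 1.2]
plR [0.4404 0.3739 0.0047] [ 0.  -0.3] [0.4 0. ]
sleeve in [0.5193 0.4203 0.1244] [ 0.  -0.4] [0.4 0. ]
sleeve out [0.4985 0.4657 0.1242] [ 0.  -0.3] [0.3 0. ]
lever pivot [0.4732 0.3911 0.0498] [ 0.  -0.3] [0.3 0. ]
(array([ 0.4497, -0.0264,  0.0484]), array([-0. ,  0.8]), array([-0.7, -0.1])) (array([ 0.516 , -0.1408,  0.0582]), array([ 0. , -0.1]), array([0.1, 0. ]))
```

Run:
```python
from h import *
s=bot.get_state();R=Ro.from_quat(s["orientation"]);p=s["tool_pos"]
out=[]
for v,x0,y0 in(("top",60,310),("side",380,240)):
    im=cv2.imread(f"pics/{v}0.png")[y0:y0+90,x0:x0+95];im=cv2.resize(im,None,fx=4,fy=4,interpolation=cv2.INTER_CUBIC)
    for sx in(-1,1):
      for yy in(-.0585,-.0435,.0435,.0585):
        X=p+R.apply([sx*.0095,yy,.019]);q=(proj(v,X)-[x0,y0]+.5)*4;cv2.circle(im,tuple(int(k) for k in q),2,(0,0,255) if yy<0 else(0,255,0),-1)
    out.append(im)
cv2.imwrite("pics/grip.png",np.hstack(out))
```

```text
(no output)
```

View pics/grip.png

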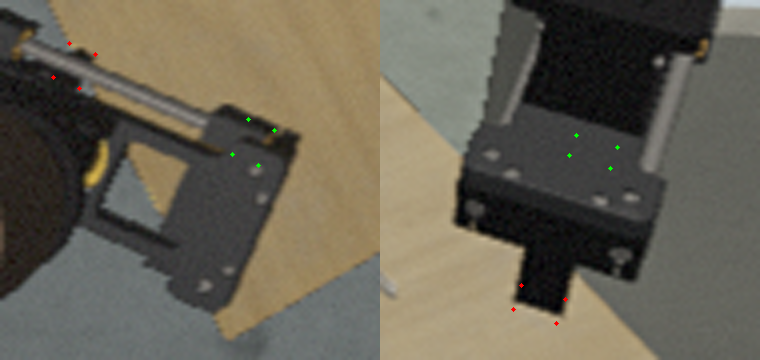

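My eye-read coordinates mixed two crops, so I'll measure the dark sleeve and knob by mask instead.

Run:
```python
from h import *
S=cv2.imread("pics/side0.png");T=cv2.imread("pics/top0.png")
yaw=np.radians(23.7);u=np.array([np.cos(yaw),np.sin(yaw),0]);n=np.array([-u[1],u[0],0]);O=np.array([.4652,.3337,0])
W=lambda x,y,z:O+x*u+y*n+np.array([0,0,z])
for v,im,r in(("side",S,(250,285,245,295)),("top",T,(180,225,165,222))):
    y0,y1,x0,x1=r;m=(im[y0:y1,x0:x1].max(2)<65).astype(np.uint8)
    k,l,st,c=cv2.connectedComponentsWithStats(m)
    for i in range(1,k):
        if st[i,4]>25:
            ys,xs=np.nonzero(l==i);print(v,"n",st[i,4],"c",c[i]+[x0,y0],"bbox",st[i,:4]+[x0,y0,0,0],"rect",cv2.minAreaRect(np.c_[xs+x0,ys+y0].astype(np.float32)))
    print(" pred sleeve",proj(v,W(.0788,.077,.1446)).round(1),"ends",proj(v,W(.0788,.054,.1446)).round(1),proj(v,W(.0788,.1,.1446)).round(1),"knob top",proj(v,W(.106,0,.126)).round(1),"knob grip",proj(v,W(.106,0,.1125)).round(1),"wing ends top",proj(v,W(.083,0,.126)).round(1),proj(v,W(.129,0,.126)).round(1))
```

```text
side n 287 c [259.24041812 263.95818815] bbox [250 256  20  18] rect ((259.5, 264.5), (19.0, 17.0), 0.0)
side n 101 c [281.92079208 268.86138614] bbox [276 261  14  18] rect ((282.110107421875, 269.133056640625), (17.40623664855957, 6.840583801269531), 61.69924545288086)
 pred sleeve [283.4 268. ] ends [279.6 261.1] [287.3 275.2] knob top [259.9 254.7] knob grip [260.1 259.1] wing ends top [269.5 252.2] [250.1 257.3]
top n 80 c [206.4125 191.1375] bbox [201 183  13  19] rect ((206.60003662109375, 191.70001220703125), (18.782970428466797, 6.7082037925720215), 63.43495178222656)
top n 76 c [179.01315789 213.        ] bbox [170 208  18  11] rect ((178.51370239257812, 213.13014221191406), (4.965635299682617, 17.87628746032715), 65.55604553222656)
 pred sleeve [179.1 213.1] ends [188.2 209.3] [169.9 217. ] knob top [206.2 191. ] knob grip [207.  191.8] wing ends top [209.9 199.7] [202.5 182.3]
```

Sleeve and knob now agree with the prediction in both views to about 1 px. I'll head for the knob.

```bash
python3 -c "
from h import *
go([.5623,.3763,.20],np.radians(113.7))"
```

```text
turn [ 1.000e-01 -1.000e-01  1.336e+02] -> shift [373.2  60.   40.7]
turn [  0.1   0.  -46.4] -> shift [373.2  60.   40.7]
t 0.1 pos [0.2413 0.576  0.2406] F [-0.3  0.3  1.1] w 0.0867 j6 -0.26 euler [-0.387 -0.922  0.002]
```

Emit:
jog_arm([
  [[373, 60, 20, 0, 0, -46.4, 0.54], [373, 60, 20, 0, 0, -46.4, 0.54], [373, 60, 20, 0, 0, -46.4, 0.54], [373, 60, 20, 0, 0, -46.4, 0.54], [373, 60, 20, 0, 0, -46.4, 0.54], [373, 60, 20, 0, 0, -46.4, 0.54], [373, 60, 20, 0, 0, -46.4, 0.54], [373, 60, 20, 0, 0, -46.4, 0.54], [373, 60, 20, 0, 0, -46.4, 0.54]],
])

```text
time: 1.23
tool_pos: [0.5612, 0.3778, 0.2216]
orientation: [0.979, 0.206, -0.0, -0.0]
force: [-0.3, -0.0, 0.5]
grip_width: 0.04
```

Run:
```python
from h import *
go([.5623,.3763,.165],np.radians(113.7))
s=bot.get_state();R=Ro.from_quat(s["orientation"]);p=s["tool_pos"]
out=[]
for v,x0,y0 in(("top",150,150),("side",210,200)):
    f=get_image(v);im=cv2.cvtColor(f,cv2.COLOR_RGB2BGR);cv2.imwrite(f"pics/{v}1.png",im)
    im=cv2.resize(im[y0:y0+100,x0:x0+100],None,fx=4,fy=4,interpolation=cv2.INTER_CUBIC)
    for sx in(-1,1):
      for yy in(-1,1):
        X=p+R.apply([sx*.0095,yy*s["grip_width"]/2,.019]);q=(proj(v,X)-[x0,y0]+.5)*4;cv2.circle(im,tuple(int(k) for k in q),2,(0,0,255),-1)
    out.append(im)
cv2.imwrite("pics/k1.png",np.hstack(out))
```

```text
turn [  -0.   -0. -180.] -> shift [ 0.4  1.9 56.6]
turn [-0.  0.  0.] -> shift [ 0.4  1.9 56.6]
t 1.225 pos [0.5612 0.3778 0.2216] F [-0.3 -0.   0.5] w 0.04 j6 1.15 euler [ 0.403 -0.915 -0.   ]
```

View pics/k1.png

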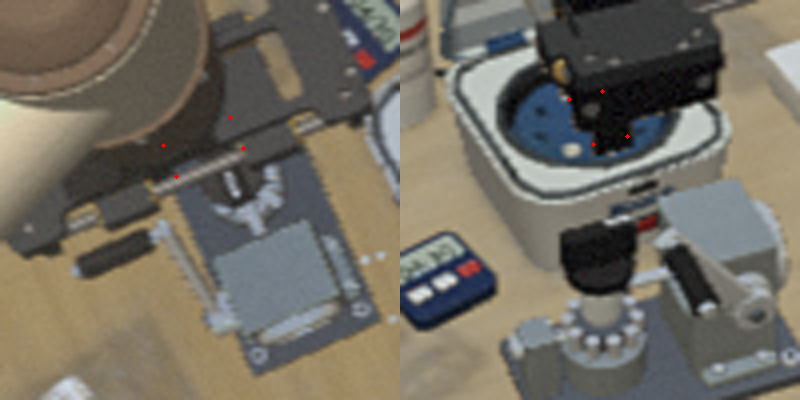

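The picture shows the open fingers centred over the wing in the side view (u≈598 for both). Descending with force watch.

Emit:
jog_arm([
  [[0.4, 1.9, 40, 0, 0, 0, 0.54], [0.4, 1.9, 60, 0, 0, 0, 0.54], [0.4, 1.9, 75, 0, 0, 0, 0.54], [0.4, 1.9, 85, 0, 0, 0, 0.54], [0.4, 1.9, 93, 0, 0, 0, 0.54], [0.4, 1.9, 98, 0, 0, 0, 0.54], [0.4, 1.9, 98, 0, 0, 0, 0.54]],
])

```text
time: 2.2
tool_pos: [0.5635, 0.3753, 0.1235]
orientation: [0.979, 0.205, -0.0, 0.0]
force: [-0.4, 0.3, 0.1]
grip_width: 0.04
```

Emit:
jog_arm([
  [[0, 0, 0, 0, 0, 0, 0.75], [0, 0, 0, 0, 0, 0, 0.85], [0, 0, 0, 0, 0, 0, 0.9], [0, 0, 0, 0, 0, 0, 0.95], [0, 0, 0, 0, 0, 0, 1], [0, 0, 0, 0, 0, 0, 1]],
])

```text
time: 2.95
tool_pos: [0.5629, 0.3771, 0.1238]
orientation: [0.979, 0.205, 0.0, -0.001]
force: [-2.8, 3.4, 1.6]
grip_width: 0.0124
```

```bash
python3 -c "
from h import *
go([.5623,.3763,.122],np.radians(113.7));print(bot.get_state()['wrist_torque'])"
```

```text
turn [ 1.0e-01 -2.0e-01 -1.8e+02] -> shift [-0.9  0.5  1.8]
turn [-0.1 -0.1  0. ] -> shift [-0.9  0.5  1.8]
t 2.95 pos [0.5629 0.3771 0.1238] F [-2.8  3.4  1.6] w 0.0124 j6 1.16 euler [ 0.402 -0.916 -0.002]
[1.14964703 0.81078943 0.07051947]
```

Emit:
jog_arm([
  [[0, -1.8, 0, 0, 0, 9, 1], [0, -1.8, 0, 0, 0, 18, 1], [0, -1.8, 0, 0, 0, 27, 1], [0, -1.8, 0, 0, 0, 36, 1], [0, -1.8, 0, 0, 0, 45, 1], [0, -1.8, 0, 0, 0, 54, 1], [0, -1.8, 0, 0, 0, 63, 1], [0, -1.8, 0, 0, 0, 72, 1], [0, -1.8, 0, 0, 0, 73, 1], [0, -1.8, 0, 0, 0, 73, 1]],
])

```text
time: 4.2
tool_pos: [0.5627, 0.3786, 0.1239]
orientation: [0.909, -0.416, -0.0, -0.001]
force: [-1.7, 3.8, 1.3]
grip_width: 0.0129
```

```bash
python3 -c "
from h import *
go([.5623,.3763,.122],np.radians(113.7-72));print(bot.get_state()['wrist_torque'])"
```

```text
turn [1.000e-01 2.000e-01 1.791e+02] -> shift [1.5 1.8 1.9]
turn [-0.2  0.1 -0.9] -> shift [1.5 1.8 1.9]
t 4.2 pos [0.5627 0.3786 0.1239] F [-1.7  3.8  1.3] w 0.0129 j6 -0.12 euler [-0.756 -0.654 -0.003]
[1.53826228 0.54689175 0.1117484 ]
```

Two clicks done on the tool (72.9°). The two grasps also put the turret about 1.8 mm farther along the feed and 0.6 mm to the left. Releasing and lifting.

Emit:
jog_arm([
  [[0, 0, 0, 0, 0, 0, 0.6], [0, 0, 0, 0, 0, 0, 0.6], [0, 0, 0, 0, 0, 0, 0.6], [0, 0, -30, 0, 0, 0, 0.6], [0, 0, -80, 0, 0, 0, 0.6], [0, 0, -140, 0, 0, 0, 0.6], [0, 0, -200, 0, 0, 0, 0.6], [0, 0, -230, 0, 0, 0, 0.6], [0, 0, -230, 0, 0, 0, 0.6]],
])

```text
time: 5.32
tool_pos: [0.5635, 0.3771, 0.3573]
orientation: [0.909, -0.417, 0.001, -0.003]
force: [-0.6, 0.6, 0.2]
grip_width: 0.0348
```

Run:
```python
from h import *
a=np.radians(118.2);ub=np.array([np.cos(a),np.sin(a),0])
B=np.array([.4852,-.0778,.056])
print(B-.031*ub,B+.031*ub)
for sg in(-1,1):
    X=B+sg*.031*ub;X[2]=.16;go(X,np.radians(28.2))
```

```text
[ 0.49984907 -0.10512041  0.056     ] [ 0.47055093 -0.05047959  0.056     ]
turn [-1.000e-01 -6.000e-01 -1.675e+02] -> shift [324.3 363.8 194.9]
turn [-0.4  0.  12.5] -> shift [324.3 363.8 194.9]
t 5.325 pos [0.5635 0.3771 0.3573] F [-0.6  0.6  0.2] w 0.0348 j6 -0.12 euler [-0.759 -0.652 -0.007]
turn [-1.000e-01 -6.000e-01 -1.675e+02] -> shift [263.7 350.4 195. ]
turn [-0.4  0.  12.5] -> shift [263.7 350.4 195. ]
t 5.325 pos [0.5635 0.3771 0.3573] F [-0.6  0.6  0.2] w 0.0348 j6 -0.12 euler [-0.759 -0.652 -0.007]
```

Emit:
jog_arm([
  [[264, 350, 10, 0, 0, 12.5, 0.6], [264, 350, 10, 0, 0, 12.5, 0.6], [264, 350, 10, 0, 0, 12.5, 0.6], [264, 350, 10, 0, 0, 12.5, 0.6], [264, 350, 10, 0, 0, 12.5, 0.6], [264, 350, 10, 0, 0, 12.5, 0.6], [264, 350, 10, 0, 0, 12.5, 0.6], [264, 350, 10, 0, 0, 12.5, 0.6], [264, 350, 100, 0, 0, 12.5, 0.6], [264, 350, 200, 0, 0, 12.5, 0.6]],
])

```text
time: 6.58
tool_pos: [0.4689, -0.051, 0.2166]
orientation: [0.858, -0.514, 0.0, -0.001]
force: [0.6, 0.1, -0.8]
grip_width: 0.035
```

Emit:
jog_arm([
  [[0, 0, 0, 0, 0, 0, 0.6], [0, 0, 0, 0, 0, 0, 0.6]],
])

```text
time: 6.82
tool_pos: [0.4711, -0.0509, 0.2205]
orientation: [0.858, -0.513, 0.002, -0.001]
force: [-0.4, -0.4, 0.8]
grip_width: 0.0346
```

Run:
```python
from h import *
go([.4712,-.0497,.0565],np.radians(28.2))
s=bot.get_state();R=Ro.from_quat(s["orientation"]);p=s["tool_pos"]
out=[]
for v,x0,y0 in(("top",320,160),("side",260,130)):
    im=cv2.cvtColor(get_image(v),cv2.COLOR_RGB2BGR);cv2.imwrite(f"pics/{v}2.png",im)
    im=cv2.resize(im[y0:y0+100,x0:x0+100],None,fx=4,fy=4,interpolation=cv2.INTER_CUBIC)
    for sx in(-1,1):
      for yy in(-1,1):
        X=p+R.apply([sx*.0095,yy*s["grip_width"]/2,.019]);q=(proj(v,X)-[x0,y0]+.5)*4;cv2.circle(im,tuple(int(k) for k in q),2,(0,0,255),-1)
    out.append(im)
f=cv2.imread("pics/top2.png")[165:250,160:260]
out.append(cv2.resize(f,(400,340))[:, :]);o=np.zeros((600,800,3),np.uint8)
a=cv2.resize(np.hstack(out[:2]),(600,300));o[:300,:600]=a;g=cv2.imread("pics/side2.png")[238:313,225:325];o[300:600,:400]=cv2.resize(f[:75],(400,300),interpolation=2);o[300:600,400:]=cv2.resize(g,(400,300),interpolation=2)
cv2.imwrite("pics/r1.png",o)
```

```text
turn [   0.2   -0.2 -179.9] -> shift [ -1.3  -0.3 164. ]
turn [-0.1 -0.1  0.1] -> shift [ -1.3  -0.3 164. ]
t 6.825 pos [ 0.4711 -0.0509  0.2205] F [-0.4 -0.4  0.8] w 0.0346 j6 0.26 euler [-0.881 -0.473 -0.002]
```

View pics/r1.png

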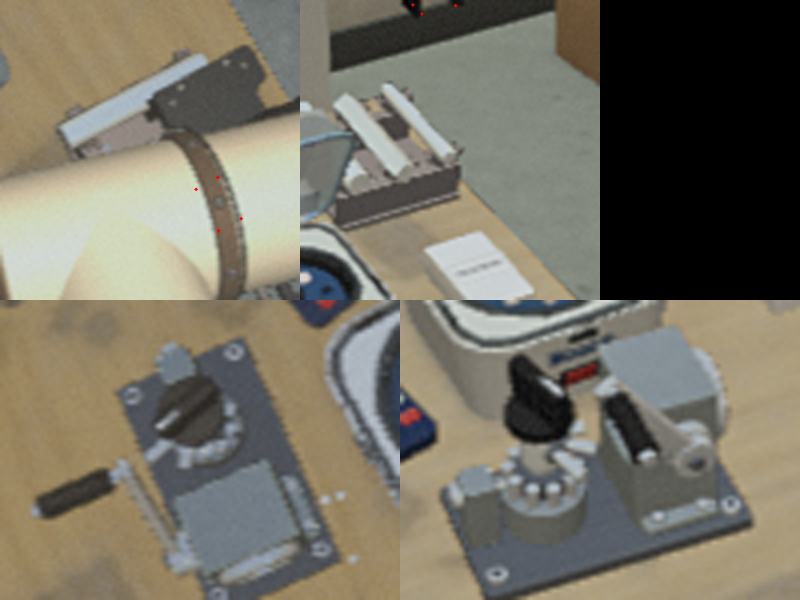

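The knob's white line now points to the left of the fixture, roughly 72° clockwise, and the rack is undisturbed. Descending on the slim bar.

Emit:
jog_arm([
  [[-1.3, -0.3, 50, 0, 0, 0, 0.6], [-1.3, -0.3, 90, 0, 0, 0, 0.6], [-1.3, -0.3, 115, 0, 0, 0, 0.6], [-1.3, -0.3, 132, 0, 0, 0, 0.6], [-1.3, -0.3, 147, 0, 0, 0, 0.6], [-1.3, -0.3, 158, 0, 0, 0, 0.6], [-1.3, -0.3, 163, 0, 0, 0, 0.6], [-1.3, -0.3, 163, 0, 0, 0, 0.6]],
])

```text
time: 7.92
tool_pos: [0.4694, -0.0499, 0.0559]
orientation: [0.858, -0.514, 0.0, -0.0]
force: [-0.3, -0.2, -0.0]
grip_width: 0.0347
```

Emit:
jog_arm([
  [[0, 0, 0, 0, 0, 0, 0.75], [0, 0, 0, 0, 0, 0, 0.85], [0, 0, 0, 0, 0, 0, 0.95], [0, 0, 0, 0, 0, 0, 1], [0, 0, 0, 0, 0, 0, 1], [0, 0, 0, 0, 0, 0, 1]],
])

```text
time: 8.68
tool_pos: [0.4704, -0.0496, 0.0561]
orientation: [0.858, -0.513, 0.001, -0.001]
force: [3.6, 1.4, 2.6]
grip_width: 0.0151
```

Run:
```python
from h import *
go([.4712,-.0497,.056],np.radians(28.2))
T=cv2.imread("pics/top2.png");y0,y1,x0,x1=180,207,196,222
m=(T[y0:y1,x0:x1].max(2)<65).astype(np.uint8);k,l,st,c=cv2.connectedComponentsWithStats(m);i=1+np.argmax(st[1:,4])
ys,xs=np.nonzero(l==i);print(c[i]+[x0,y0],cv2.minAreaRect(np.c_[xs,ys].astype(np.float32)))
```

```text
turn [ 1.0e-01 -3.0e-01 -1.8e+02] -> shift [ 0.4 -0.7  0.1]
turn [-0.2 -0.1  0. ] -> shift [ 0.4 -0.7  0.1]
t 8.675 pos [ 0.4704 -0.0496  0.0561] F [3.6 1.4 2.6] w 0.0151 j6 0.25 euler [-0.881 -0.473 -0.003]
[207.28431373 190.90196078] ((9.750000953674316, 11.25), (9.899494171142578, 17.677669525146484), 45.0)
```

Gripped (15.1 mm), and the wing mask angle confirms the 72° turn. Lifting, then over to a standoff in front of the mouth.

Emit:
jog_arm([
  [[0, 0, -20, 0, 0, 0, 1], [0, 0, -50, 0, 0, 0, 1], [0, 0, -100, 0, 0, 0, 1], [0, 0, -150, 0, 0, 0, 1], [0, 0, -200, 0, 0, 0, 1], [0, 0, -250, 0, 0, 0, 1], [0, 0, -290, 0, 0, 0, 1], [0, 0, -300, 0, 0, 0, 1], [0, 0, -300, 0, 0, 0, 1]],
])

```text
time: 9.8
tool_pos: [0.4678, -0.0501, 0.3541]
orientation: [0.858, -0.514, -0.002, 0.001]
force: [0.7, -0.3, -1.3]
grip_width: 0.0151
```

Run:
```python
from h import *
go([.3508,.2842,.30],np.radians(113.7))
```

```text
turn [ 0.2 -0.1 94.4] -> shift [-349.8  -54.6   54.7]
turn [  0.1   0.2 -85.6] -> shift [-349.8  -54.6   54.7]
t 9.8 pos [ 0.4678 -0.0501  0.3541] F [ 0.7 -0.3 -1.3] w 0.0151 j6 0.25 euler [-0.882 -0.472  0.003]
```

Emit:
jog_arm([
  [[-50, -8, 0, 0, 0, -10, 1], [-100, -16, 0, 0, 0, -20, 1], [-150, -24, 0, 0, 0, -30, 1], [-200, -32, 0, 0, 0, -40, 1], [-250, -40, 0, 0, 0, -50, 1], [-300, -48, 0, 0, 0, -60, 1], [-335, -53, 10, 0, 0, -70, 1], [-350, -54.6, 30, 0, 0, -80, 1], [-350, -54.6, 55, 0, 0, -85.6, 1], [-350, -54.6, 55, 0, 0, -85.6, 1]],
])

```text
time: 11.05
tool_pos: [0.3502, 0.2825, 0.2965]
orientation: [0.979, 0.205, -0.004, 0.003]
force: [1.1, 0.9, -0.4]
grip_width: 0.0151
```

Run:
```python
from h import *
go([.3508,.2842,.075],np.radians(113.7))
```

```text
turn [  0.8  -0.5 180. ] -> shift [  3.2  -2.4 221.5]
turn [ 0.3  0.5 -0. ] -> shift [  3.2  -2.4 221.5]
t 11.05 pos [0.3502 0.2825 0.2965] F [ 1.1  0.9 -0.4] w 0.0151 j6 0.94 euler [ 0.402 -0.916  0.005]
```

Emit:
jog_arm([
  [[3.2, -2.4, 40, 0.3, 0.5, 0, 1], [3.2, -2.4, 90, 0.3, 0.5, 0, 1], [3.2, -2.4, 140, 0.3, 0.5, 0, 1], [3.2, -2.4, 180, 0.3, 0.5, 0, 1], [3.2, -2.4, 205, 0.3, 0.5, 0, 1], [3.2, -2.4, 218, 0.3, 0.5, 0, 1], [3.2, -2.4, 221.5, 0.3, 0.5, 0, 1], [3.2, -2.4, 221.5, 0.3, 0.5, 0, 1], [3.2, -2.4, 221.5, 0.3, 0.5, 0, 1]],
])

```text
time: 12.18
tool_pos: [0.3543, 0.2884, 0.08]
orientation: [0.979, 0.206, 0.005, -0.004]
force: [0.8, -0.1, -0.8]
grip_width: 0.0155
```

Run:
```python
from h import *
go([.3508,.2842,.075],np.radians(113.7))
s=bot.get_state();R=Ro.from_quat(s["orientation"]);p=s["tool_pos"];print(R.as_matrix().round(4))
yaw=np.radians(23.7);u=np.array([np.cos(yaw),np.sin(yaw),0]);n=np.array([-u[1],u[0],0]);O=np.array([.4666,.3350,.075])
bx=R.apply([1,0,0]);bx*=np.sign(bx@u)
out=[]
for v,x0,y0 in(("top",180,200),("side",270,230)):
    im=cv2.cvtColor(get_image(v),cv2.COLOR_RGB2BGR);cv2.imwrite(f"pics/{v}3.png",im)
    im=cv2.resize(im[y0:y0+80,x0:x0+80],None,fx=5,fy=5,interpolation=cv2.INTER_CUBIC)
    P=[(O+.028*np.cos(a)*n+np.array([0,0,.028*np.sin(a)]),(0,255,255)) for a in np.arange(0,6.28,.4)]
    P+=[(p+bx*.1015+w*n,(0,0,255)) for w in(-.008,.008)]+[(p+bx*.1015+np.array([0,0,w]),(0,255,0)) for w in(-.008,.008)]+[(p+bx*k,(255,0,255)) for k in(.05,.1015,.1265)]
    for X,c in P:
        q=(proj(v,X)-[x0,y0]+.5)*5;cv2.circle(im,tuple(int(k) for k in q),1,c,-1)
    out.append(im)
cv2.imwrite("pics/m1.png",np.hstack(out))
```

```text
turn [   1.    -0.6 -179.9] -> shift [-4.9  2.5  5. ]
turn [-0.4 -0.6  0.1] -> shift [-4.9  2.5  5. ]
t 12.175 pos [0.3543 0.2884 0.08  ] F [ 0.8 -0.1 -0.8] w 0.0155 j6 0.94 euler [ 0.403 -0.915 -0.006]
[[ 0.9152  0.403   0.0072]
 [ 0.4029 -0.9152  0.0102]
 [ 0.0107 -0.0064 -0.9999]]
```

View pics/m1.png

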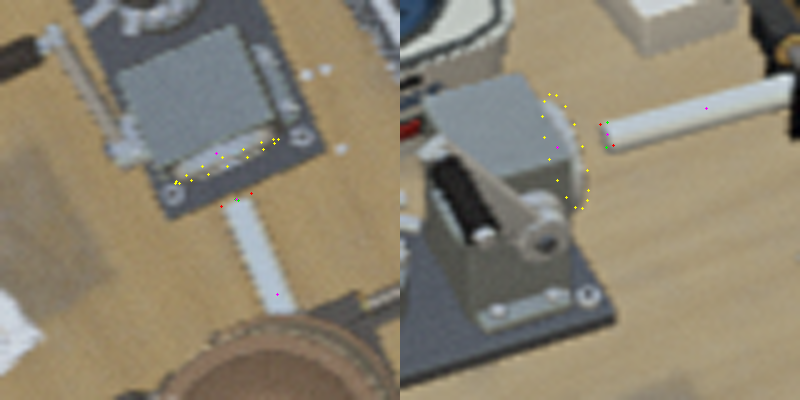

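The top view shows the bar's end about 5 crop px (2 mm) right of the pose's projection. The side view shows it level and about 20 mm short of the ring. I'll correct height and tilt, then measure the bar line against the fixture axis in the same image.

Emit:
jog_arm([
  [[0, 2.5, 5, -0.4, -0.6, 0, 1], [0, 2.5, 5, -0.4, -0.6, 0, 1], [0, 2.5, 5, -0.4, -0.6, 0, 1], [0, 2.5, 5, -0.4, -0.6, 0, 1]],
])

```text
time: 12.78
tool_pos: [0.3549, 0.2855, 0.074]
orientation: [0.979, 0.206, -0.001, 0.001]
force: [-0.5, 0.0, -0.4]
grip_width: 0.015
```

```bash
cat > meas.py <<'E'
from h import *
s=bot.get_state();R=Ro.from_quat(s["orientation"]);p=s["tool_pos"]
yaw=np.radians(23.7);u=np.array([np.cos(yaw),np.sin(yaw),0]);n=np.array([-u[1],u[0],0])
Oi=np.array([.4652,.3337,0]);Or=np.array([.4666,.3350,0])
print("robot: along,lat of TCP",((p-Or)@u).round(4),((p-Or)@n).round(4),"z",p[2].round(4),"Rx",(R.as_matrix()[:,0]).round(4))
im=cv2.cvtColor(get_image("top"),cv2.COLOR_RGB2BGR);cv2.imwrite("pics/topm.png",im)
x0,y0=218,236;c=im[y0:y0+32,x0:x0+32].astype(int)
m=((c.min(2)>150)&(c.max(2)-c.min(2)<60)).astype(np.uint8)
k,l,st,ce=cv2.connectedComponentsWithStats(m);i=1+np.argmax(st[1:,4]);ys,xs=np.nonzero(l==i)
W=np.array([ray("top",(x+x0,y+y0),.078)[:2] for x,y in zip(xs,ys)])
a=(W-Oi[:2])@u[:2];b=(W-Oi[:2])@n[:2]
print("bar px",len(xs),"along",a.min().round(4),a.max().round(4))
for lo in np.arange(a.min(),a.max(),.012):
    q=(a>=lo)&(a<lo+.012);print(" a",round(lo+.006,4),"lat mid",((b[q].min()+b[q].max())/2).round(4),"mean",b[q].mean().round(4),"w",np.ptp(b[q]).round(4))
# plate edges in the same picture: same sampling of original plate not repeated
E
python3 meas.py
```

```text
robot: along,lat of TCP -0.1222 -0.0004 z 0.074 Rx [ 0.9152  0.403  -0.0018]
bar px 122 along -0.0764 -0.0195
 a -0.0704 lat mid 0.0009 mean 0.0009 w 0.0127
 a -0.0584 lat mid 0.0006 mean 0.0004 w 0.0127
 a -0.0464 lat mid 0.0008 mean 0.0008 w 0.013
 a -0.0344 lat mid 0.001 mean 0.0012 w 0.0128
 a -0.0224 lat mid 0.0006 mean 0.0006 w 0.0124
```

The bar is parallel to the bore axis and within 1 mm of it by both estimates. Feeding.

Emit:
jog_arm([
  [[8, 0, -1, 0, 0, 0, 1], [15, 0, -1, 0, 0, 0, 1], [20, 0, -1, 0, 0, 0, 1], [25, 0, -1, 0, 0, 0, 1], [30, 0, -1, 0, 0, 0, 1], [35, 0, -1, 0, 0, 0, 1], [40, 0, -1, 0, 0, 0, 1], [40, 0, -1, 0, 0, 0, 1]],
])

```text
time: 13.82
tool_pos: [0.3918, 0.3018, 0.0749]
orientation: [0.979, 0.206, -0.001, 0.001]
force: [-0.4, -0.6, -0.6]
grip_width: 0.015
```

```bash
python3 meas.py|head -1; python3 -c "
from h import *
s=bot.get_state();print(s['force'].round(1),s['wrist_torque'].round(2),s['grip_width'])"
```

```text
robot: along,lat of TCP -0.0818 -0.0003 z 0.0749 Rx [ 0.9153  0.4027 -0.0016]
[ 0.   0.1 -1.1] [-0.07  0.01 -0.04] 0.014990515193102384
```

Emit:
jog_arm([
  [[6, 0, 0, 0, 0, 0, 1], [12, 0, 0, 0, 0, 0, 1], [18, 0, 0, 0, 0, 0, 1], [24, 0, 0, 0, 0, 0, 1], [30, 0, 0, 0, 0, 0, 1], [36, 0, 0, 0, 0, 0, 1], [42, 0, 0, 0, 0, 0, 1], [48, 0, 0, 0, 0, 0, 1], [51, 0, 0, 0, 0, 0, 1], [51, 0, 0, 0, 0, 0, 1]],
])

```text
time: 15.12
tool_pos: [0.4383, 0.3222, 0.0748]
orientation: [0.979, 0.206, -0.001, 0.001]
force: [-0.7, 0.8, -0.6]
grip_width: 0.0152
```

Emit:
jog_arm([
  [[1.5, 0, 0, 0, 0, 0, 1], [3, 0, 0, 0, 0, 0, 1], [4.5, 0, 0, 0, 0, 0, 1], [6, 0, 0, 0, 0, 0, 1], [6, 0, 0, 0, 0, 0, 1], [6, 0, 0, 0, 0, 0, 1]],
])

```text
time: 15.88
tool_pos: [0.4436, 0.3246, 0.0749]
orientation: [0.979, 0.206, -0.001, 0.001]
force: [0.1, -0.0, -0.9]
grip_width: 0.015
```

```bash
python3 meas.py|head -1; python3 -c "
from h import *
s=bot.get_state();print(s['force'].round(1),s['wrist_torque'].round(2),s['grip_width'])"
```

```text
robot: along,lat of TCP -0.0252 -0.0003 z 0.0749 Rx [ 0.9152  0.4029 -0.0018]
[ 0.6 -0.2 -0.5] [-0.05 -0.04  0.01] 0.015274651709162165
```

Emit:
jog_arm([
  [[0.7, 0, 0, 0, 0, 0, 1], [1.4, 0, 0, 0, 0, 0, 1], [2.1, 0, 0, 0, 0, 0, 1], [2.8, 0, 0, 0, 0, 0, 1], [3.5, 0, 0, 0, 0, 0, 1], [4, 0, 0, 0, 0, 0, 1], [4, 0, 0, 0, 0, 0, 1]],
])

```text
time: 16.8
tool_pos: [0.4468, 0.3258, 0.0746]
orientation: [0.979, 0.206, -0.001, 0.001]
force: [-1.7, -1.0, -0.7]
grip_width: 0.0148
```

Emit:
jog_arm([
  [[0.7, 0, 0, 0, 0, 0, 1], [1.4, 0, 0, 0, 0, 0, 1], [2, 0, 0, 0, 0, 0, 1], [2, 0, 0, 0, 0, 0, 1]],
])

```text
time: 17.3
tool_pos: [0.4471, 0.3253, 0.0739]
orientation: [0.979, 0.206, -0.003, 0.003]
force: [-6.4, -1.8, -0.3]
grip_width: 0.0155
```

Contact: about 6.6 N against the feed with the end 79.7 mm in (80 expected). Releasing and rising straight up.

Emit:
jog_arm([
  [[-0.5, 0, 0, 0, 0, 0, 0.6], [-0.5, 0, 0, 0, 0, 0, 0.6], [-0.5, 0, 0, 0, 0, 0, 0.6], [-0.5, 0, 0, 0, 0, 0, 0.6], [-0.5, 0, -25, 0, 0, 0, 0.6], [-0.5, 0, -60, 0, 0, 0, 0.6], [-0.5, 0, -110, 0, 0, 0, 0.6], [-0.5, 0, -145, 0, 0, 0, 0.6], [-0.5, 0, -145, 0, 0, 0, 0.6]],
])

```text
time: 18.42
tool_pos: [0.4502, 0.3286, 0.2236]
orientation: [0.979, 0.206, 0.003, -0.001]
force: [-0.5, -0.0, -0.7]
grip_width: 0.0351
```

Run:
```python
from h import *
yaw=np.radians(23.7);u=np.array([np.cos(yaw),np.sin(yaw),0]);n=np.array([-u[1],u[0],0]);O=np.array([.4666,.3350,0])
out=[]
for v,x0,y0 in(("top",150,160),("side",220,225)):
    im=cv2.cvtColor(get_image(v),cv2.COLOR_RGB2BGR);cv2.imwrite(f"pics/{v}4.png",im)
    out.append(cv2.resize(im[y0:y0+100,x0:x0+110],None,fx=3.6,fy=3.6,interpolation=cv2.INTER_CUBIC))
cv2.imwrite("pics/i1.png",np.hstack(out))
for q in(35,):
    a=np.radians(q);X=O+(.03+.085*np.sin(a))*u+.080*n;X[2]=.075+.085*np.cos(a)+.008+.019+.02
    print(X);go(X,np.radians(23.7))
for q in(35,45,55,65,75,85,88):
    a=np.radians(q);print(q,"du",round(85*(np.sin(a)-np.sin(np.radians(35))),1),"dz",round(85*(np.cos(np.radians(35))-np.cos(a)),1))
```

```text
[0.50655627 0.439908   0.19162792]
turn [ -0.    0.1 -90. ] -> shift [ 98.6 -80.   27.9]
turn [ 0.1  0.  90. ] -> shift [ 98.6 -80.   27.9]
t 18.525 pos [0.4486 0.327  0.2198] F [-0.9  0.5  0.6] w 0.0349 j6 1.06 euler [ 0.403 -0.915  0.001]
35 du 0.0 dz 0.0
45 du 11.4 dz 9.5
55 du 20.9 dz 20.9
65 du 28.3 dz 33.7
75 du 33.3 dz 47.6
85 du 35.9 dz 62.2
88 du 36.2 dz 66.7
```

View pics/i1.png

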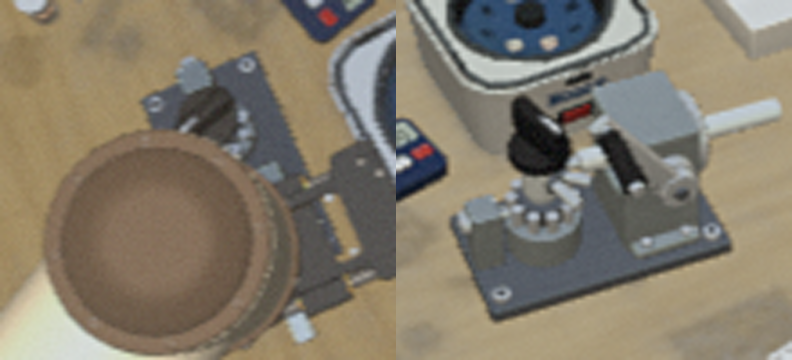

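The bar sits in the collet with its far end at the stop screw (side view about (590,155)), and its rear end shows at (780,105). Next the lever: closed fingers above the sleeve.

Emit:
jog_arm([
  [[50, -40, 0, 0, 0, 0, 1], [98, -80, 0, 0, 0, 0, 1], [98, -80, 0, 0, 0, 0, 1], [98, -80, 15, 0, 0, 0, 1], [98, -80, 28, 0, 0, 0, 1], [98, -80, 28, 0, 0, 0, 1], [98, -80, 28, 0, 0, 0, 1]],
])

```text
time: 19.4
tool_pos: [0.5063, 0.4394, 0.1923]
orientation: [0.979, 0.206, -0.0, 0.001]
force: [-0.3, 0.2, 0.4]
grip_width: 0.0005
```

```bash
python3 -c "
from h import *
go([.5066,.4399,.1716],np.radians(113.7))"
```

```text
turn [-1.000e-01  1.000e-01 -1.799e+02] -> shift [ 0.5 -0.4 20.7]
turn [0.1 0.  0.1] -> shift [ 0.5 -0.4 20.7]
t 19.4 pos [0.5063 0.4394 0.1923] F [-0.3  0.2  0.4] w 0.0005 j6 1.03 euler [ 0.403 -0.915  0.002]
```

Emit:
jog_arm([
  [[0.5, -0.4, 12, 0, 0, 0, 1], [0.5, -0.4, 20, 0, 0, 0, 1], [7, -0.4, 26, 0, 0, 0, 1], [12, -0.4, 31, 0, 0, 0, 1], [17, -0.4, 36.5, 0, 0, 0, 1], [21.5, -0.4, 42.5, 0, 0, 0, 1], [25.5, -0.4, 49, 0, 0, 0, 1], [29, -0.4, 55.5, 0, 0, 0, 1], [31.5, -0.4, 62, 0, 0, 0, 1], [31.5, -0.4, 62, 0, 0, 0, 1]],
])

```text
time: 20.65
tool_pos: [0.5337, 0.4518, 0.1275]
orientation: [0.979, 0.206, -0.003, 0.002]
force: [-0.2, -0.7, -1.1]
grip_width: 0.0004
```

```bash
python3 -c "
from h import *
yaw=np.radians(23.7)
import math
O=np.array([.4666,.3350,0]);u=np.array([np.cos(yaw),np.sin(yaw),0]);n=np.array([-u[1],u[0],0])
X=O+.115*u+.080*n;X[2]=.078+.008+.019
go(X);p=bot.get_state()['tool_pos'];print('along',(p-O)@u,'lat',(p-O)@n,'tip z',p[2]-.019)"
```

```text
shift [ 6.7 -0.  22.4]
t 20.65 pos [0.5337 0.4518 0.1275] F [-0.2 -0.7 -1.1] w 0.0004 j6 1.05 euler [ 0.403 -0.915  0.003]
along 0.10842273978715462 lat 0.08001767530493176 tip z 0.10846111709809168
```

Emit:
jog_arm([
  [[2.5, 0, 5, 0, 0, 0, 1], [4, 0, 10, 0, 0, 0, 1], [5, 0, 15, 0, 0, 0, 1], [6, 0, 18, 0, 0, 0, 1], [6.5, 0, 20, 0, 0, 0, 1], [6.5, 0, 22, 0, 0, 0, 1], [6.5, 0, 23, 0, 0, 0, 1], [6.5, 0, 23, 0, 0, 0, 1]],
])

```text
time: 21.65
tool_pos: [0.541, 0.4554, 0.1066]
orientation: [0.979, 0.206, -0.0, 0.001]
force: [-0.2, -0.6, 2.0]
grip_width: 0.0005
```

Run:
```python
from h import *
go([.5393,.4544,.105])
out=[]
for v,x0,y0 in(("top",150,160),("side",220,225)):
    im=cv2.cvtColor(get_image(v),cv2.COLOR_RGB2BGR);cv2.imwrite(f"pics/{v}5.png",im)
    out.append(cv2.resize(im[y0:y0+100,x0:x0+110],None,fx=3.6,fy=3.6,interpolation=cv2.INTER_CUBIC))
cv2.imwrite("pics/l1.png",np.hstack(out))
```

```text
shift [-2.   0.2  1.6]
t 21.65 pos [0.541  0.4554 0.1066] F [-0.2 -0.6  2. ] w 0.0005 j6 1.06 euler [ 0.403 -0.915  0.002]
```

View pics/l1.png

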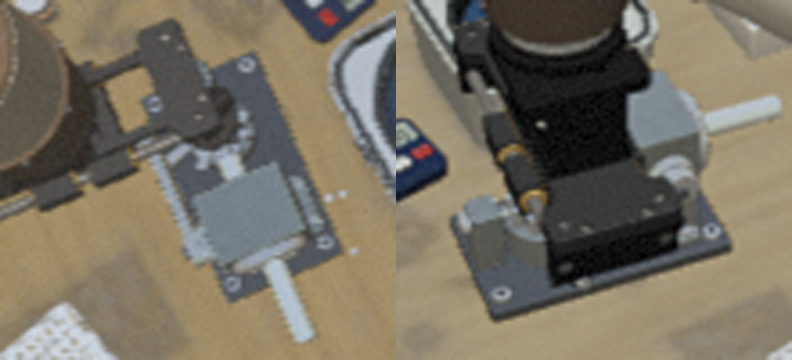

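The lever arm now points back beside the turret. Pressing on until the end stop answers.

Emit:
jog_arm([
  [[-1, 0, 1, 0, 0, 0, 1], [-1, 0, 2, 0, 0, 0, 1], [-1, 0, 3, 0, 0, 0, 1], [-1, 0, 4, 0, 0, 0, 1], [-1, 0, 4, 0, 0, 0, 1]],
])

```text
time: 22.38
tool_pos: [0.5408, 0.4555, 0.105]
orientation: [0.978, 0.206, 0.001, 0.0]
force: [-0.9, -1.1, 9.9]
grip_width: 0.0003
```

Emit:
jog_arm([
  [[0, 0, 1, 0, 0, 0, 1], [0, 0, 2, 0, 0, 0, 1], [0, 0, 3, 0, 0, 0, 1], [0, 0, 3, 0, 0, 0, 1]],
])

```text
time: 22.88
tool_pos: [0.5409, 0.4555, 0.1047]
orientation: [0.978, 0.207, 0.002, 0.0]
force: [-2.3, -3.3, 18.2]
grip_width: 0.0005
```

Emit:
jog_arm([
  [[0, 0, 1, 0, 0, 0, 1], [0, 0, 2, 0, 0, 0, 1], [0, 0, 3, 0, 0, 0, 1], [0, 0, 3, 0, 0, 0, 1]],
])

```text
time: 23.38
tool_pos: [0.5409, 0.4556, 0.1044]
orientation: [0.978, 0.207, 0.002, 0.0]
force: [-6.1, -5.0, 26.9]
grip_width: 0.0005
```

Emit:
jog_arm([
  [[0, 0, -10, 0, 0, 0, 1], [0, 0, -40, 0, 0, 0, 1], [0, 0, -90, 0, 0, 0, 1], [0, 0, -140, 0, 0, 0, 1], [-120, -60, -160, 0, 0, 0, 1], [-180, -120, -160, 0, 0, 0, 1], [-230, -170, -160, 0, 0, 0, 1], [-230, -170, -160, 0, 0, 0, 1], [-230, -170, -160, 0, 0, 0, 1], [-230, -170, -160, 0, 0, 0, 1]],
])

```text
time: 24.62
tool_pos: [0.2581, 0.5185, 0.2558]
orientation: [0.978, 0.208, -0.002, 0.002]
force: [0.2, 0.2, -0.1]
grip_width: 0.0006
```

Run:
```python
from h import *
out=[]
for v,x0,y0 in(("top",150,160),("side",220,225)):
    im=cv2.cvtColor(get_image(v),cv2.COLOR_RGB2BGR);cv2.imwrite(f"pics/{v}6.png",im)
    out.append(cv2.resize(im[y0:y0+100,x0:x0+110],None,fx=3.6,fy=3.6,interpolation=cv2.INTER_CUBIC))
a=np.hstack(out);b=np.hstack([cv2.resize(cv2.imread(f"pics/{v}6.png"),(320,240)) for v in("top","side")])
o=np.zeros((600,792,3),np.uint8);o[:360]=a;o[360:,:640]=b
cv2.imwrite("pics/f1.png",o)
# sleeve in side
S=cv2.imread("pics/side6.png");yaw=np.radians(23.7);u=np.array([np.cos(yaw),np.sin(yaw),0]);n=np.array([-u[1],u[0],0]);O=np.array([.4666,.3350,0])
X=O+.115*u+.077*n;X[2]=.078;q=proj("side",X);print("pred sleeve closed",q)
x0,y0=int(q[0])-14,int(q[1])-14
m=(S[y0:y0+28,x0:x0+28].max(2)<65).astype(np.uint8);k,l,st,c=cv2.connectedComponentsWithStats(m)
for i in range(1,k):
    if st[i,4]>30:print(c[i]+[x0,y0],st[i])
for v,f in(("carton",(228,272,283,332)),("plate2",(240,302,126,192)),("timer",(140,172,222,258))):
    y0,y1,x0,x1=f;d=[cv2.imread(p)[y0:y1,x0:x1].astype(int) for p in("pics/top0.png","pics/top6.png")];print(v,"diff",np.abs(d[0]-d[1]).mean().round(2))
```

```text
pred sleeve closed [267.50946488 294.66168853]
[267.23636364 295.10909091] [  9   7  12  18 110]
carton diff 2.86
plate2 diff 2.96
timer diff 2.67
```

View pics/f1.png

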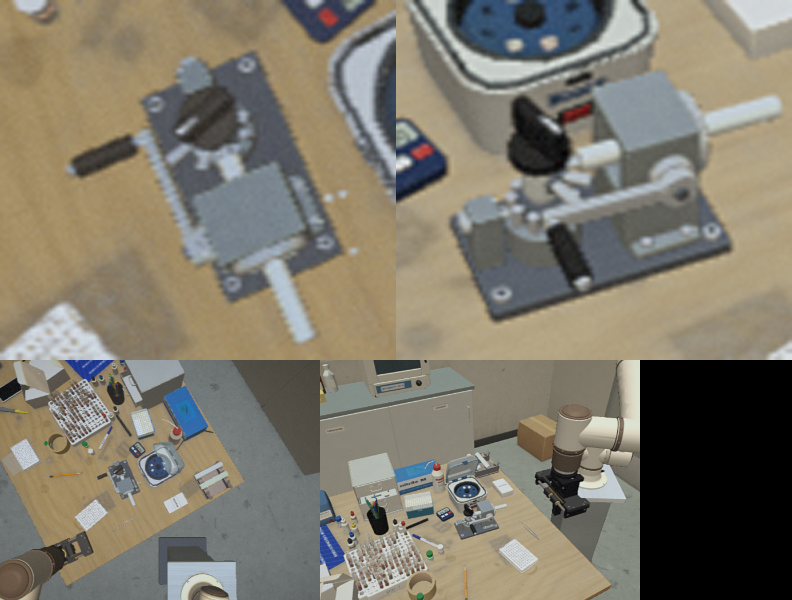

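The lever is level at its predicted closed spot and the other objects are unchanged. Last check: how far the bar sticks out (60 mm expected), then hand in.

Run:
```python
from h import *
from rig import job
im=cv2.imread("pics/top6.png");yaw=np.radians(23.7);u=np.array([np.cos(yaw),np.sin(yaw)]);n=np.array([-u[1],u[0]]);Oi=np.array([.4652,.3337])
x0,y0=218,228;c=im[y0:y0+32,x0:x0+32].astype(int);m=((c.min(2)>150)&(c.max(2)-c.min(2)<60)).astype(np.uint8)
k,l,st,_=cv2.connectedComponentsWithStats(m);i=1+np.argmax(st[1:,4]);ys,xs=np.nonzero(l==i)
a=np.array([(ray("top",(x+x0,y+y0),.078)[:2]-Oi)@u for x,y in zip(xs,ys)]);print("rear end along",a.min(),"n",len(a))
```

```text
rear end along -0.05864922524667793 n 153
```

```bash
python3 -c "
from rig import job;print(job.job_done())"
```

```text
the job is handed in; nothing more can be done
None
```

I finished the setup and handed the job in at about 25 s of the 69 s. No verdict is reported. In order:

- **Turret:** turned two clicks clockwise. The tool turned 72.9°, and the top view shows the wing about 72° round.
- **Bar:** the slim round bar was fed in until the stop pushed back with about 6.6 N, at an estimated 79.7 mm against 80 expected. After clamping, it sticks out about 59–60 mm from the mouth, where 60 mm is expected.
- **Lever:** swung down to its end stop, pressed with about 27 N. The sleeve then sat within 0.5 px of its predicted closed position in the side view.
- **End state:** the gripper holds nothing and is clear of everything. The carton, microplate and timer look unchanged in the top view, and the square and thick bars are still in the rack.

- **Disagreements:** the camera estimate of the fixture was about 2 mm off from what the knob grasps showed, so I corrected the fixture position by that amount. An early side-view mismatch on the fixture came from my misreading crop coordinates. Rough two-view heights of the loose items still came out 6–18 mm low; I did not resolve that or use those heights.
- **Not checked directly:** I could not see the contact between bar end and stop screw up close. That rests on the force and the measured stick-out.

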